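Find the tired isolation foot by feel and replace it

ROBOT

A 6-joint arm with a two-finger parallel gripper is mounted at the origin on a cart in front of the work surface, level with it; the furniture and walls round the work are solid. World frame = base frame: x ahead of the robot, y to its left, z up, the work surface at z = 0. Lengths are in m, angles in rad, forces in N, time in s.
With the tool pointing down it reaches from about 0.35 to 0.975 m from the base axis. Payload 4.9 kg.
Tool frame: the origin (TCP) lies on the front face of the gripper's body, between the roots of the fingers; the fingertips stand ctrl.tip_extent ahead of it and the grasp point (between the pads) lies 54 mm ahead of it (ctrl.tip_extent is the distance from the TCP to the fingertips, in m); z points along the fingers, y is the line along which they close (so a half turn about z gives the same grasp; the last joint's range is limited). The gripper opens to 85 mm and grips with 20 to 120 N. Pads are 22 mm wide; open, the fingers measure 114 mm over their backs; the gripper's body (76 mm by 85 mm) begins 54 mm behind the grasp point. The pads swing forward as they close: fully open they stand 13 mm farther back than shut.
Start: joints at [-1.443, 0.053, 1.613, -0, 1.476, -0.119], TCP at [0.153, -0.606, 0.304] pointing down, gripper open.
Joint ranges: [-3.01, 3.01], [-1.01, 2.22], [0.06, 2.58], [-1.02, 4.17], [0.09, 2.62], [-3.14, 3.14]. Speed limits (rad/s): [2.57, 2.57, 3.14, 3.14, 3.14, 3.14].

INTERFACE

Orientations are given as a rotation vector (axis times angle).
In Python, from station import ctrl gives the robot as it stands.
- The arm moves only by the tool apply_moves, never from a script. Its argument "rows" is one flat list of numbers, 6 for each row, row after row: the shift along the tool's x, y, z normalised to -1 to 1, where 1 is 0.6 m, then the turn, a rotation vector about the tool's x, y, z normalised to -1 to 1, where 1 is 90 degrees. A call has 1 to 20 rows; each row is the pose to reach, as a shift and turn from the pose commanded when the call began, along the tool's axes at that moment; what a row does not reach only later rows make up. A row lasts 1/10 s, in which the tool goes at most 50 mm and 8.59 degrees, less where a joint would pass 70% of its speed; a pose out of reach is approached as far as the arm can. A call with a number of a shift or a turn outside -1 to 1 is refused whole. A call with a gripper value outside its range is refused whole. "grip" is the opening, from 0 (shut) to 1 (fully open), set as the call begins (left out, the last holds). The fingers move at their own pace and stop on an object; "grip_force" is the grip in N (left out, the last holds). Time passes only in rows, so rows that repeat a pose let the fingers close. It gives the time, the measured TCP pose, the force, the opening and the grip force at its end, in the units of the state.
- ctrl.get_obs(): the state, without advancing time (a new reading comes with each control period).
- ctrl.get_image(name): name is "scene" or "top" or "wrist"; returns (picture, depth): 420x560x3 uint8, blue, green, red; 420x560 float32, m along the optical axis (not along the pixel's ray), 0 where there is no reading.
- ctrl.camera_model(name): a dict with "mtx" (3x3 intrinsics, pixels), "R" (3x3) and "t" (3): a world point X has camera coordinates R X + t; the wrist camera has in their place "tool_from_camera" (4x4, takes a point from camera to tool coordinates, whose origin is the TCP and whose axes are the flange's). Camera axes: x right, y down, z forward; pixel columns grow to the right and rows downward; lengths in m; the calibration is good to about 2 mm. A picture is of the moment at which its call begins: read the wrist's pose just before it. camera_model takes no time and is no camera call.
- ctrl.finish_job(): hands the job in; it is judged then, once.
The state is a dict: "t": time; "q": joint angles; "dq": joint speeds; "effort": joint torques, N m; "tool_pos": TCP position; "tool_rot": TCP orientation; "contact_force": force on the tool from outside, world axes, zero at the start; "wrist_torque": the same for the moment, N m; "opening": finger opening in m; "grip_force": force on a finger pad.
Only numpy, scipy, OpenCV 4.12 (cv2) and the standard library are available. Lean on these libraries where they do the work, as an engineer would, in place of code of your own. Each camera call takes 0.05 s, during which the arm holds its last target. There are 200 camera calls.

TASK

One of the receiver's three sprung feet, standing in the tilted foot rail, has a tired spring: under the same moderate push on its pad it sinks several times as far as the other two. Find it by pressing and put it in the shallow steel reject tray; then lift back the clear hood of the spares box, take out the spare foot and stand it fully home in the empty cup, pad outwards. Leave the two sound feet in their cups and do not disturb the other things on the bench.

Things in the scene. Friction and masses are not known exactly. Their poses are not given: they have to be found in the camera images.
- foot_rail: Dark steel channel 300 x 80 mm lying upside down in a tilted stand, its face tilted 25 degrees from level towards the front of the stand, so that the feet lean towards the robot. Origin: centre of the floor of the middle cup; z points out of the face along the feet, y along the rail to its left, x up the slope. Three black cups in a row, 95 mm apart, 51 mm inside, 64 mm outside, rims 10 mm above the cup floors. The rail is fixed. The origin is about 49 mm above the bench.
- cup_left (a point): Left cup (+y end of the rail): the point on its axis 38 mm above its floor, where the mid point of a foot that stands fully home lies (3.5 mm of play all round).
- cup_middle (a point): The same point of the middle cup.
- cup_right (a point): The same point of the right cup (-y end).
- foot_a_mid (a point): One of three outwardly identical sprung isolation feet standing in the cups of the foot rail: a ribbed aluminium can 46 mm in diameter and 52 mm tall (43 mm over its lowest 13 mm), with a sprung piston on top that carries a round black rubber pad 34 mm in diameter; 76 mm tall in all, 160 g. This point lies on its axis, 38 mm above its base and 38 mm below the top of the pad at rest; its z axis points from base to pad. Which foot stands in which cup changes.
- foot_b_mid (a point): Another of the three outwardly identical sprung isolation feet standing in the cups of the foot rail: a ribbed aluminium can 46 mm in diameter and 52 mm tall (43 mm over its lowest 13 mm), with a sprung piston on top that carries a round black rubber pad 34 mm in diameter; 76 mm tall in all, 160 g. This point lies on its axis, 38 mm above its base and 38 mm below the top of the pad at rest; its z axis points from base to pad. Which foot stands in which cup changes.
- foot_c_mid (a point): Another of the three outwardly identical sprung isolation feet standing in the cups of the foot rail: a ribbed aluminium can 46 mm in diameter and 52 mm tall (43 mm over its lowest 13 mm), with a sprung piston on top that carries a round black rubber pad 34 mm in diameter; 76 mm tall in all, 160 g. This point lies on its axis, 38 mm above its base and 38 mm below the top of the pad at rest; its z axis points from base to pad. Which foot stands in which cup changes.
- foot_a_pad (a joint): How far the pad of foot_a is pushed in, m: 0 at rest, 0.02 on its stop. A push of 8 N along the axis sinks a sound foot about 4 mm (full stroke needs about 25 N), a tired one about 16 mm (full stroke at 9.5 N). The pad springs back when let go.
- foot_b_pad (a joint): How far the pad of foot_b is pushed in, m: 0 at rest, 0.02 on its stop. A push of 8 N along the axis sinks a sound foot about 4 mm (full stroke needs about 25 N), a tired one about 16 mm (full stroke at 9.5 N). The pad springs back when let go.
- foot_c_pad (a joint): How far the pad of foot_c is pushed in, m: 0 at rest, 0.02 on its stop. A push of 8 N along the axis sinks a sound foot about 4 mm (full stroke needs about 25 N), a tired one about 16 mm (full stroke at 9.5 N). The pad springs back when let go.
- foot_d_mid (a point): The spare foot, sound and of the same make and size, standing upright on the floor of the spares box under the hood. This point lies on its axis, 38 mm above its base; z towards the pad.
- spares_box: Grey plastic tray 150 x 150 mm with walls 22 mm high and 4 mm thick, fixed on the bench, with a clear plastic hood over it. Origin: centre of its underside; its front faces -x of its own frame; inner floor 4 mm above the origin. The spare stands about 15 mm in front of its centre. (Between the box and the foot rail a 0.56 m tall receiver stands at the back of the bench, its front about 0.6 m from the robot: pass in front of it.)
- hood (a joint): Angle of the clear hood (150 x 150 x 66 mm, 140 g), hinged along the top of the box's rear wall: 0 closed, 1.95 rad on its back stop. Let go below about 1.1 rad it falls shut; beyond that it falls gently back on its stop and stays open.
- hood_hinge (a point): Centre of the hood's hinge line, which runs along y of the box, 75 mm behind the box's centre and 24 mm above its underside.
- hood_grip (a point): Centre of the hood's handle: a round black bar 46 mm long and 15 mm thick, lying along y of the box on a central stem, 28 mm in front of the hood's front face and 54 mm above the box's underside when shut (178 mm in front of the hinge and 30 mm above it). Both its ends are free, so it can be pinched end to end from above and swung up about the hinge.
- reject_tray: Shallow square tray of bare steel, 110 x 110 mm, walls 20 mm high, floor 3 mm thick, fixed. Origin: centre of its underside.
- spool_mid (a point): Bystander: reel of solder 60 mm in diameter, 62 mm tall; its centre.
- flux_mid (a point): Bystander: brown bottle with black cap, 37 mm in diameter, 84 mm tall; half-way up.
- clamp_meter_mid (a point): Bystander: orange clamp meter lying flat, 150 x 72 x 44 mm; its centre.
- big_cap0_mid (a point): Bystander: black standing capacitor can 42 mm in diameter, 56 mm tall; half-way up.

How it is judged:
On the way, in this order (a step that is already met when the one before it is completed fails the run):
1. the tired foot has been felt: its pad pushed in more than 6 mm (value of joint foot_b_pad above 0.006 m), for 0.1 s.
2. the tired foot lies or stands in the reject tray, let go (x of foot_b_mid in the frame of reject_tray between -0.05 and 0.05 m and y of foot_b_mid in the frame of reject_tray between -0.05 and 0.05 m and z of foot_b_mid in the frame of reject_tray below 0.05 m and contact force between foot_b and the fingers below 0.1 N and linear speed of foot_b below 0.03 m/s), for 0.2 s.
3. the spare foot has been lifted clear of the spares box (z of foot_d_mid in the frame of spares_box above 0.09 m), for 0.1 s.
At the end, for the whole second after the job is handed in: Spare and both sound feet fully home, one in each cup (middle within 7 mm of its home point, axis within 5 degrees of the cup's); the tired foot in the reject tray (middle within 50 mm of its centre along both sides, under 50 mm high); all released and at rest (all of step 2 and angle between each of foot_d_mid, foot_a_mid, foot_c_mid's own z axis and vertical below 0.6 rad and ((distance between foot_d_mid and cup_left below 0.007 m and angle between the z axis of foot_d_mid and the z axis of foot_rail, either way round below 0.09 rad) or (distance between foot_d_mid and cup_middle below 0.007 m and angle between the z axis of foot_d_mid and the z axis of foot_rail, either way round below 0.09 rad) or (distance between foot_d_mid and cup_right below 0.007 m and angle between the z axis of foot_d_mid and the z axis of foot_rail, either way round below 0.09 rad)) and ((distance between foot_a_mid and cup_left below 0.007 m and angle between the z axis of foot_a_mid and the z axis of foot_rail, either way round below 0.09 rad) or (distance between foot_a_mid and cup_middle below 0.007 m and angle between the z axis of foot_a_mid and the z axis of foot_rail, either way round below 0.09 rad) or (distance between foot_a_mid and cup_right below 0.007 m and angle between the z axis of foot_a_mid and the z axis of foot_rail, either way round below 0.09 rad)) and ((distance between foot_c_mid and cup_left below 0.007 m and angle between the z axis of foot_c_mid and the z axis of foot_rail, either way round below 0.09 rad) or (distance between foot_c_mid and cup_middle below 0.007 m and angle between the z axis of foot_c_mid and the z axis of foot_rail, either way round below 0.09 rad) or (distance between foot_c_mid and cup_right below 0.007 m and angle between the z axis of foot_c_mid and the z axis of foot_rail, either way round below 0.09 rad)) and linear speed of foot_d below 0.02 m/s and contact force between foot_d and the fingers below 0.1 N); the robot touches nothing.
It fails at once if a sound foot is taken out of its cup (distance of any of foot_a_mid, foot_c_mid from where it was at the start of the episode above 0.02 m).
It fails at once if a bystander (reel, bottle, clamp meter, capacitor can) is pushed more than 3 cm or knocked over (distance of any of spool_mid, flux_mid, clamp_meter_mid, big_cap0_mid from where it was at the start of the episode above 0.03 m).
It also fails if it takes over 72 s, if anything falls off the work surface, if the arm or the gripper's body presses on something with over 40 N, if the wrist force passes 120 N, or if a joint passes its speed limit or range.

## Working session

There is one attempt and no reset: what is moved stays moved. The work goes in short steps, Python scripts to look and compute and a tool call to move; the robot and the scene stay as the last step left them, time stands still between calls to the robot, and variables do not carry over. Pictures are saved under pics/ and viewed, at most 10 in all, crops included, and the job is handed in when it is done.

Besides the shell and the picture viewer there is one more tool, called after "Emit:" as name(argument=value, ...) on one line, values as JSON. apply_moves: Moves the arm, as the interface text tells. Its arguments: {"type":"object","properties":{"rows":{"type":"array","items":{"type":"number"}},"grip":{"type":"number"},"grip_force":{"type":"number"}},"required":["rows"]}

```bash
ls; mkdir -p pics
python3 - <<'E'
from station import ctrl
import cv2,numpy as np
o=ctrl.get_obs();print({k:np.round(v,3) for k,v in o.items()},ctrl.tip_extent)
for n in("scene","top"):
    im,d=ctrl.get_image(n);cv2.imwrite(f"pics/{n}0.png",im);np.save(f"pics/{n}0.npy",d)
    m=ctrl.camera_model(n);print(n,{k:np.round(v,4).tolist() for k,v in m.items()})
print(ctrl.camera_model("wrist"))
E
```

```text
pics
{'t': np.float64(0.0), 'q': array([-1.443,  0.053,  1.614,  0.   ,  1.476, -0.119]), 'dq': array([ 0.   ,  0.   , -0.001, -0.001, -0.002,  0.001]), 'effort': array([ 0.0000e+00, -3.9367e+01, -3.7018e+01, -0.0000e+00,  7.0000e-03,
       -0.0000e+00]), 'tool_pos': array([ 0.153, -0.606,  0.303]), 'tool_rot': array([-3.116, -0.386, -0.   ]), 'contact_force': array([ 0.28 , -0.178, -0.145]), 'wrist_torque': array([ 0.045, -0.029, -0.013]), 'grip_force': np.float64(0.0), 'opening': np.float64(0.086)} 0.0726
scene {'mtx': [[403.6579, 0.0, 271.5646], [0.0, 403.6579, 213.8943], [0.0, 0.0, 1.0]], 'R': [[0.6408, -0.7677, 0.0077], [-0.4089, -0.3497, -0.8429], [0.6498, 0.537, -0.538]], 't': [-0.4243, 0.2459, 0.989]}
top {'mtx': [[483.8194, 0.0, 276.2145], [0.0, 483.8194, 205.0714], [0.0, 0.0, 1.0]], 'R': [[-0.0226, -0.9997, 0.0108], [-0.9918, 0.0211, -0.1258], [0.1256, -0.0135, -0.992]], 't': [-0.1289, 0.5432, 1.4172]}
{'mtx': array([[307.07955727,   0.        , 282.18161535],
       [  0.        , 307.07955727, 211.83242336],
       [  0.        ,   0.        ,   1.        ]]), 'tool_from_camera': array([[-8.97948725e-04, -9.52606478e-01, -3.04204030e-01,
         7.79369244e-02],
       [ 9.99999437e-01, -1.02729960e-03,  2.65164250e-04,
        -6.29594023e-04],
       [-5.65105860e-04, -3.04203620e-01,  9.52606864e-01,
        -6.95928382e-02],
       [ 0.00000000e+00,  0.00000000e+00,  0.00000000e+00,
         1.00000000e+00]])}
```

View pics/top0.png

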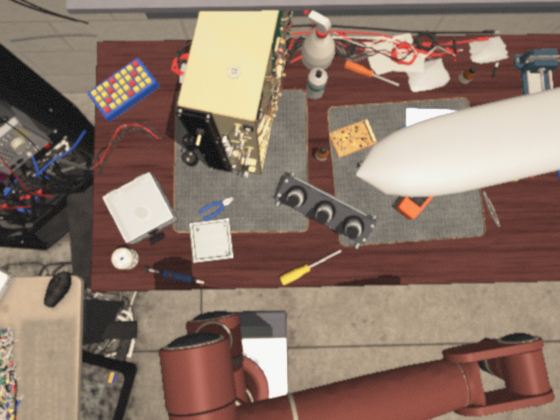

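View pics/scene0.png

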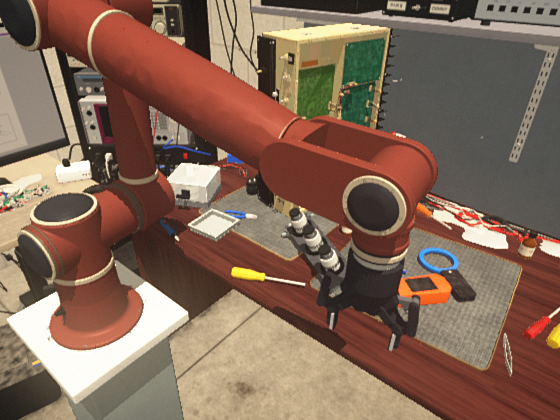

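The top view shows the spares box at about (140,207) with its handle at (157,238), and the reject tray at (211,241). The rail runs from (280,185) to (372,232), with pads near (295,195), (324,213) and (352,229). The solder reel is at (124,258). The scene view agrees. Next I measure these from depth.

```bash
cat > h.py <<'E'
import numpy as np,cv2
from station import ctrl
from scipy.spatial.transform import Rotation as Rt
def cloud(n,d):
    m=ctrl.camera_model(n);K=m["mtx"];v,u=np.mgrid[:420,:560]
    P=np.stack([(u-K[0,2])/K[0,0]*d,(v-K[1,2])/K[1,1]*d,d],-1)
    return (P-m["t"])@m["R"]
def proj(n,X):
    m=ctrl.camera_model(n);c=m["R"]@np.array(X)+m["t"];p=m["mtx"]@c;return p[:2]/p[2]
E
python3 - <<'E'
from h import *
d=np.load("pics/top0.npy");P=cloud("top",d)
for u,v in [(295,195),(324,213),(352,229),(140,207),(157,238),(211,241),(124,258),(450,140),(230,160),(320,155),(300,225),(315,80),(410,205)]:
    print((u,v),np.round(P[v,u],3))
im=cv2.imread("pics/top0.png")
a=cv2.resize(im[160:260,265:390],None,fx=6,fy=6,interpolation=cv2.INTER_CUBIC)
b=im[165:280,90:250]
cv2.imwrite("pics/railz.png",a)
cv2.imwrite("pics/boxz.png",cv2.resize(b,None,fx=5,fy=5,interpolation=cv2.INTER_CUBIC))
E
```

```text
(295, 195) [ 0.56  -0.194  0.103]
(324, 213) [ 0.503 -0.273  0.13 ]
(352, 229) [ 0.457 -0.351  0.122]
(140, 207) [0.535 0.25  0.098]
(157, 238) [0.447 0.208 0.064]
(211, 241) [0.438 0.059 0.008]
(124, 258) [0.392 0.305 0.057]
(450, 140) [ 0.545 -0.401  0.752]
(230, 160) [ 0.645 -0.017  0.195]
(320, 155) [ 0.685 -0.275  0.06 ]
(300, 225) [ 0.482 -0.213 -0.002]
(315, 80) [ 0.894 -0.261  0.124]
(410, 205) [ 0.531 -0.541  0.043]
```

View pics/railz.png

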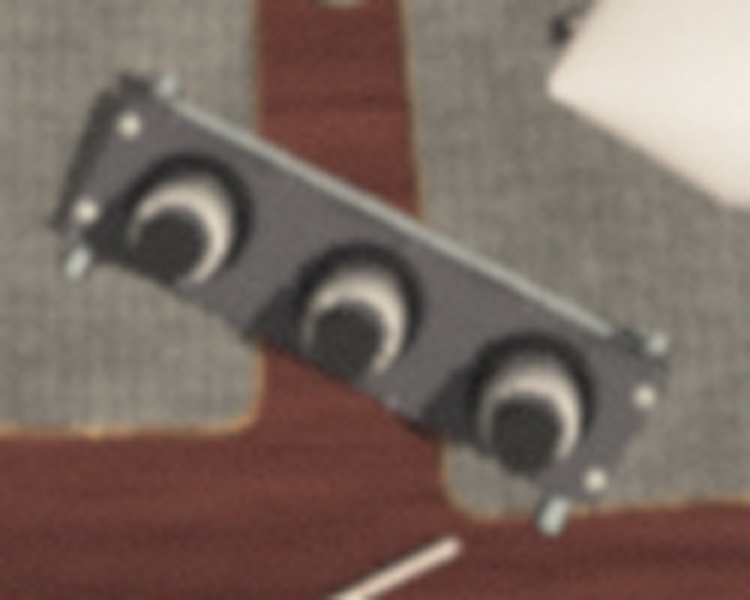

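View pics/boxz.png

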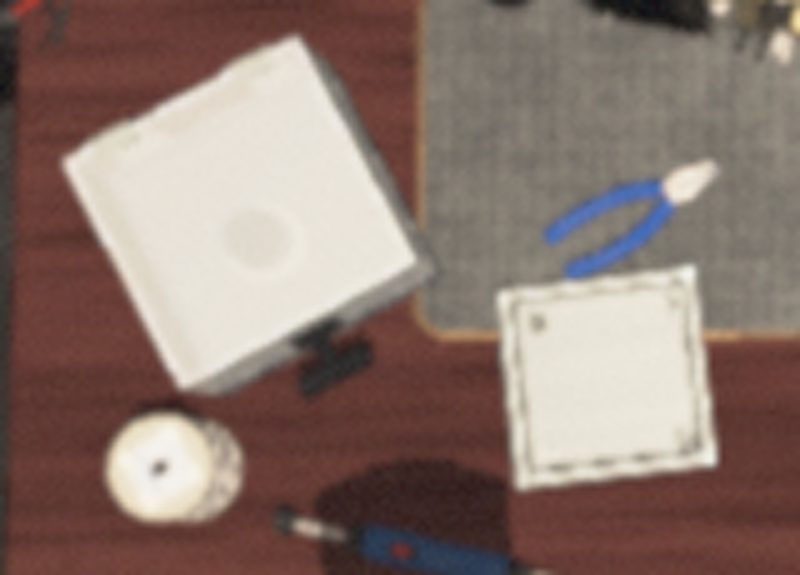

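The zooms show three pads at about (294,200), (322,216) and (352,232) in full-image pixels. The hood corners are (102,197), (149,172), (174,218) and (127,243). The tray is square and slightly turned. I'll do a rough fit and then check with a wrist view.

```bash
cat >> h.py <<'E'
from scipy.optimize import least_squares
def ray(n,uv,z):
    m=ctrl.camera_model(n);r=m["R"].T@np.linalg.solve(m["mtx"],[*uv,1]);c=-m["R"].T@m["t"]
    return c+r*(z-c[2])/r[2]
def railR(psi): return Rt.from_euler('z',psi).as_matrix()@Rt.from_euler('y',-np.radians(25)).as_matrix()
E
python3 - <<'E'
from h import *
pads=np.array([(173,240),(345,338),(523,430)])/6+[265,160]
cups=np.array([(190,215),(363,300),(530,387)])/6+[265,160]
ys=[.095,0,-.095]
def f(p,w=0.5):
    R=railR(p[2]);r=[]
    for i in range(3):
        r+=list(proj("top",[p[0],p[1],.049]+R@[0,ys[i],.076])-pads[i])
        r+=list(w*(proj("top",[p[0],p[1],.049]+R@[0,ys[i],.010])-cups[i]))
    return np.array(r)
s=least_squares(f,[.55,-.27,-.4]);print("rail",s.x.round(4),s.fun.round(2))
R=railR(s.x[2])
for i in range(3):print("padtop",([*s.x[:2],.049]+R@[0,ys[i],.076]).round(4))
h=[ray("top",np.array(c)/5+[90,165],.090) for c in [(62,160),(297,37),(418,265),(185,390)]]
h=np.array(h);print("hood",h.round(3),h.mean(0).round(4),np.linalg.norm(h-np.roll(h,1,0),axis=1).round(3))
e=(h[0]+h[1]-h[2]-h[3]);print("yaw box",np.arctan2(e[1],e[0]))
t=np.array([ray("top",np.array(c)/5+[90,165],.020) for c in [(500,293),(693,268),(717,465),(520,488)]])
print("tray",t.mean(0).round(4),np.linalg.norm(t-np.roll(t,1,0),axis=1).round(3)); e=t[0]+t[1]-t[2]-t[3];print(np.arctan2(e[1],e[0]))
print("handle",ray("top",np.array((336,368))/5+[90,165],.06))
d=np.load("pics/top0.npy");P=cloud("top",d)
L=P[(P[...,2]>.3)&(P[...,0]>.42)];print("high",L.min(0),L.max(0));
M=L[(L[:,1]<-.25)];print(M.min(0),M.max(0), np.percentile(M,[1,50,99],axis=0).round(3))
E
```

```text
rail [ 0.5237 -0.2864 -0.5186] [-0.7   0.11 -0.   -0.59  0.28 -0.32 -0.24 -0.08  0.47  0.36  0.12  0.32]
padtop [ 0.5429 -0.1879  0.1179]
padtop [ 0.4958 -0.2705  0.1179]
padtop [ 0.4487 -0.353   0.1179]
hood [[0.567 0.36  0.09 ]
 [0.637 0.226 0.09 ]
 [0.502 0.155 0.09 ]
 [0.433 0.287 0.09 ]] [0.5349 0.2572 0.09  ] [0.152 0.151 0.152 0.149]
yaw box 0.4905112435882764
tray [0.4388 0.0555 0.02  ] [0.118 0.117 0.119 0.118]
0.1057170800243701
handle [0.4459191  0.20875461 0.06      ]
high [ 0.45990604 -0.69887325  0.30011758] [1.00579416 0.54871441 0.76072422]
[ 0.45990604 -0.69887325  0.57978728] [ 0.86619631 -0.25022755  0.76072422] [[ 0.465 -0.645  0.586]
 [ 0.539 -0.43   0.748]
 [ 0.86  -0.268  0.758]]
```

```bash
cat >> h.py <<'E'
O=np.array([.5237,-.2864,.049]);PSI=-.5186
def tR(R): return np.column_stack([R[:,1],R[:,0],-R[:,2]])   # tool x=ry, y=rx, z=-rz
def plan(p,R):
    o=ctrl.get_obs();R0=Rt.from_rotvec(o["tool_rot"]).as_matrix()
    s=R0.T@(np.array(p)-o["tool_pos"]);w=Rt.from_matrix(R0.T@R).as_rotvec()
    print("row",(s/.6).round(4).tolist(),(w/(np.pi/2)).round(4).tolist(),"n>=",round(max(np.linalg.norm(s)/.05,np.degrees(np.linalg.norm(w))/8.59),1),"dist",np.linalg.norm(s).round(4))
E
python3 -c "
from h import *
R=railR(PSI);plan(O+R@[0,0,.27],tR(R))"
```

```text
row [0.5925, -0.4966, 0.0162] [-0.2636, 0.1112, -0.5046] n>= 9.3 dist 0.464
```

Emit:
apply_moves(rows=[0.592, -0.497, 0.016, -0.264, 0.111, -0.505, 0.592, -0.497, 0.016, -0.264, 0.111, -0.505, 0.592, -0.497, 0.016, -0.264, 0.111, -0.505, 0.592, -0.497, 0.016, -0.264, 0.111, -0.505, 0.592, -0.497, 0.016, -0.264, 0.111, -0.505, 0.592, -0.497, 0.016, -0.264, 0.111, -0.505, 0.592, -0.497, 0.016, -0.264, 0.111, -0.505, 0.592, -0.497, 0.016, -0.264, 0.111, -0.505, 0.592, -0.497, 0.016, -0.264, 0.111, -0.505, 0.592, -0.497, 0.016, -0.264, 0.111, -0.505, 0.592, -0.497, 0.016, -0.264, 0.111, -0.505, 0.592, -0.497, 0.016, -0.264, 0.111, -0.505, 0.592, -0.497, 0.016, -0.264, 0.111, -0.505, 0.592, -0.497, 0.016, -0.264, 0.111, -0.505], grip=0)

```text
t: 1.5
tool_pos: [0.4236, -0.2312, 0.2942]
tool_rot: [2.375, 1.377, 0.303]
contact_force: [-1.0, -0.6, -0.2]
opening: 0.0002
grip_force: 0.0
```

Run:
```python
from h import *
R=railR(PSI);plan(O+R@[0,0,.27],tR(R))
o=ctrl.get_obs();print(o["q"].round(3),o["opening"])
im,d=ctrl.get_image("wrist");cv2.imwrite("pics/w1.png",im)
np.savez("pics/w1.npz",d=d,p=o["tool_pos"],r=o["tool_rot"])
```

```text
row [0.0028, -0.0001, 0.0008] [0.0008, 0.0018, -0.0004] n>= 0.0 dist 0.0017
[-0.683 -0.534  2.15   0.075  1.093 -0.183] 0.0001754708156009886
```

View pics/w1.png

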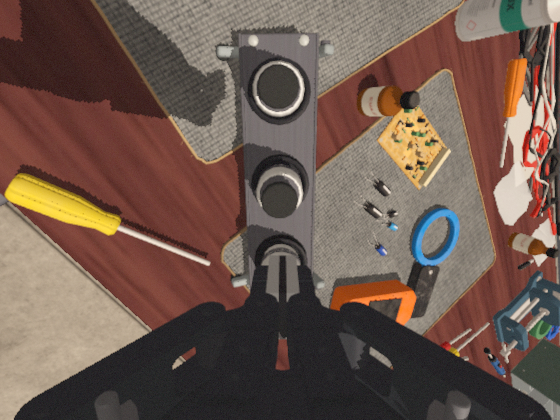

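The wrist view shows the left pad at about (277,87) and the middle pad at (280,198). The gripper hides the right foot. Now I compare these with the model.

```bash
cat >> h.py <<'E'
def wfrom(o):
    T=np.eye(4);T[:3,:3]=Rt.from_rotvec(o["tool_rot"]).as_matrix();T[:3,3]=o["tool_pos"]
    return T@ctrl.camera_model("wrist")["tool_from_camera"]
def wcloud(o,d):
    K=ctrl.camera_model("wrist")["mtx"];v,u=np.mgrid[:420,:560]
    P=np.stack([(u-K[0,2])/K[0,0]*d,(v-K[1,2])/K[1,1]*d,d],-1);T=wfrom(o)
    return P@T[:3,:3].T+T[:3,3]
E
python3 - <<'E'
from h import *
z=np.load("pics/w1.npz");o={"tool_pos":z["p"],"tool_rot":z["r"]}
P=wcloud(o,z["d"]);R=railR(PSI);Q=(P-O)@R
def st(m,n):
    q=Q[m];print(n,m.sum(),"med",np.median(q,0).round(4),"mid",((np.percentile(q,1,axis=0)+np.percentile(q,99,axis=0))/2).round(4))
v,u=np.mgrid[:420,:560]
for n,y in(("left",.095),("mid",0)):
    m=(abs(Q[...,1]-y)<.035)&(abs(Q[...,0])<.035)&(abs(Q[...,2]-.076)<.006)&(v<225);st(m,n)
    A=np.c_[Q[m][:,:2],np.ones(m.sum())];print(" slope",np.linalg.lstsq(A,Q[m][:,2],rcond=None)[0].round(4))
m=(abs(Q[...,2])<.012)&(abs(Q[...,1]-.048)<.01)&(abs(Q[...,0])<.05);st(m,"face")
A=np.c_[Q[m][:,:2],np.ones(m.sum())];print(" slope",np.linalg.lstsq(A,Q[m][:,2],rcond=None)[0].round(4))
m=(v>90)&(v<250)&(u>150)&(u<215)&(P[...,2]<.03);print("bench z",np.median(P[m],0))
E
```

```text
left 1464 med [-0.0034  0.0971  0.077 ] mid [-0.0034  0.0968  0.0765]
 slope [0.0009 0.0088 0.0761]
mid 1073 med [-0.003   0.0036  0.0767] mid [-0.0026  0.003   0.0751]
 slope [-0.005  -0.0272  0.0767]
face 1342 med [-0.0024  0.0485 -0.002 ] mid [-0.0029  0.0484 -0.002 ]
 slope [-0.0014 -0.0018 -0.0019]
bench z [ 4.44290913e-01 -2.22702223e-01  8.53952896e-05]
```

```bash
cat >> h.py <<'E'
O=O+railR(PSI)@[-.003,.002,0]; RR=railR(PSI)
def rel():
    o=ctrl.get_obs();print("rail-frame TCP",((o["tool_pos"]-O)@RR).round(4),"F along rz",(o["contact_force"]@RR).round(2),"t",o["t"])
E
python3 -c "
from h import *
print(O);print(ctrl.tip_extent);rel();plan(O+RR@[0,.095,.160],tR(RR));plan(O+RR@[0,0,.160],tR(RR))"
```

```text
[ 0.52232991 -0.2833153   0.04773215]
0.0726
rail-frame TCP [ 0.0031 -0.0036  0.2705] F along rz [ 0.45  0.58 -0.31] t 1.55
row [0.1649, -0.0055, 0.1838] [0.0009, 0.0018, -0.0004] n>= 3.0 dist 0.1482
row [0.0065, -0.0054, 0.1842] [0.0009, 0.0018, -0.0004] n>= 2.2 dist 0.1106
```

Emit:
apply_moves(rows=[0.0065, -0.0054, 0.06, 0.0009, 0.0018, 0, 0.0065, -0.0054, 0.12, 0.0009, 0.0018, 0, 0.0065, -0.0054, 0.18, 0.0009, 0.0018, 0, 0.0065, -0.0054, 0.19, 0.0009, 0.0018, 0, 0.0065, -0.0054, 0.2, 0.0009, 0.0018, 0, 0.0065, -0.0054, 0.21, 0.0009, 0.0018, 0, 0.0065, -0.0054, 0.2175, 0.0009, 0.0018, 0, 0.0065, -0.0054, 0.2175, 0.0009, 0.0018, 0, 0.0065, -0.0054, 0.2175, 0.0009, 0.0018, 0, 0.0065, -0.0054, 0.2175, 0.0009, 0.0018, 0])

```text
t: 2.55
tool_pos: [0.4723, -0.2537, 0.1786]
tool_rot: [2.372, 1.38, 0.308]
contact_force: [-8.4, 4.7, 9.4]
opening: -0.0003
grip_force: 6.3
```

```bash
python3 -c "
from h import *
rel();plan(O+RR@[0,.0,.160],tR(RR));plan(O+RR@[0,.095,.140],tR(RR))"
```

```text
rail-frame TCP [0.0026 0.0009 0.1431] F along rz [-4.73 -0.07 12.53] t 2.55
row [-0.0016, -0.0043, -0.0281] [0.0026, -0.0002, 0.0012] n>= 0.3 dist 0.0171
row [0.1568, -0.0041, 0.0052] [0.0026, -0.0002, 0.0012] n>= 1.9 dist 0.0941
```

Emit:
apply_moves(rows=[0, 0, -0.0333, 0, 0, 0, 0.08, 0, -0.0333, 0, 0, 0, 0.1583, 0, -0.0333, 0, 0, 0, 0.1583, 0, -0.0233, 0, 0, 0, 0.1583, 0, -0.0133, 0, 0, 0, 0.1583, 0, -0.005, 0, 0, 0, 0.1583, 0, 0, 0, 0, 0, 0.1583, 0, 0, 0, 0, 0, 0.1583, 0, 0, 0, 0, 0, 0.1583, 0, 0, 0, 0, 0])

```text
t: 3.55
tool_pos: [0.5189, -0.1713, 0.1758]
tool_rot: [2.375, 1.379, 0.308]
contact_force: [-0.7, 2.5, 4.9]
opening: -0.0003
grip_force: 2.6
```

```bash
python3 -c "
from h import *
rel()"
```

```text
rail-frame TCP [0.0011 0.0956 0.1408] F along rz [0.39 1.81 5.21] t 3.55
```

Middle: 12.5 N at about 6 mm. Left: 5.2 N at about 8 mm, so the left foot is the tired one. I'll press a little deeper to make sure it counts, then back off, open, and go down over the can.

Emit:
apply_moves(rows=[0, 0, 0.006, 0, 0, 0, 0, 0, 0.006, 0, 0, 0, 0, 0, 0.006, 0, 0, 0, 0, 0, -0.03, 0, 0, 0, 0, 0, -0.06, 0, 0, 0, 0, 0, -0.06, 0, 0, 0])

```text
t: 4.15
tool_pos: [0.5055, -0.1639, 0.2097]
tool_rot: [2.373, 1.379, 0.309]
contact_force: [0.0, -0.5, 0.3]
opening: -0.0002
grip_force: 0.0
```

Emit:
apply_moves(rows=[0, 0, 0, 0, 0, 0, 0, 0, 0, 0, 0, 0, 0, 0, 0, 0, 0, 0, 0, 0, 0, 0, 0, 0, 0, 0, 0, 0, 0, 0], grip=1)

```text
t: 4.65
tool_pos: [0.5052, -0.1628, 0.2068]
tool_rot: [2.376, 1.383, 0.306]
contact_force: [0.0, 0.5, -0.8]
opening: 0.0724
grip_force: 0.0
```

```bash
python3 -c "
from h import *
rel();plan(O+RR@[0,.095,.092],tR(RR));print(ctrl.get_obs()['opening'])"
```

```text
rail-frame TCP [-0.0004  0.0962  0.1757] F along rz [-0.55  0.45 -0.62] t 4.65
row [-0.0021, 0.0009, 0.1394] [-0.0006, -0.0006, 0.001] n>= 1.7 dist 0.0837
0.07242047482820613
```

Emit:
apply_moves(rows=[0, 0, 0.035, 0, 0, 0, 0, 0, 0.07, 0, 0, 0, 0, 0, 0.105, 0, 0, 0, 0, 0, 0.1394, 0, 0, 0, 0, 0, 0.1394, 0, 0, 0, 0, 0, 0.1394, 0, 0, 0])

```text
t: 5.25
tool_pos: [0.5359, -0.1801, 0.1313]
tool_rot: [2.376, 1.383, 0.306]
contact_force: [0.2, -0.3, -0.8]
opening: 0.0855
grip_force: 0.0
```

Emit:
apply_moves(rows=[0, 0, 0, 0, 0, 0, 0, 0, 0, 0, 0, 0, 0, 0, 0, 0, 0, 0, 0, 0, 0, 0, 0, 0, 0, 0, 0, 0, 0, 0, 0, 0, 0, 0, 0, 0, 0, 0, 0, 0, 0, 0], grip=0.3, grip_force=40)

```text
t: 5.95
tool_pos: [0.536, -0.1801, 0.1328]
tool_rot: [2.375, 1.382, 0.307]
contact_force: [-5.7, 3.0, 5.9]
opening: 0.0448
grip_force: 39.9
```

```bash
python3 -c "
from h import *
rel();plan([.44,.055,.32],np.diag([1,-1,-1.]));
for a in (.6,.9,1.2,1.57):
  plan([.44,.055,.3],Rt.from_euler('z',a).as_matrix()@np.diag([1,-1,-1.]))
print(ctrl.get_obs()['q'])"
```

```text
rail-frame TCP [0.0004 0.0964 0.0937] F along rz [-3.34 -0.21  8.06] t 5.95
row [0.2617, -0.1697, -0.4233] [0.2514, -0.1466, 0.6599] n>= 7.6 dist 0.3155
row [0.2617, -0.1838, -0.3931] [0.273, -0.0633, 0.2844] n>= 6.1 dist 0.304
row [0.2617, -0.1838, -0.3931] [0.2773, -0.0216, 0.0964] n>= 6.1 dist 0.304
row [0.2617, -0.1838, -0.3931] [0.2774, 0.0201, -0.0915] n>= 6.1 dist 0.304
row [0.2617, -0.1838, -0.3931] [0.2717, 0.0715, -0.3233] n>= 6.1 dist 0.304
[-0.44463724 -0.0932844   2.09600053 -0.04660936  0.70384598  0.10108982]
```

Emit:
apply_moves(rows=[0, 0, -0.04, 0, 0, 0, 0, 0, -0.08, 0, 0, 0, 0, 0, -0.12, 0, 0, 0, 0, 0, -0.16, 0, 0, 0, 0.26, -0.18, -0.39, 0.277, 0, 0, 0.26, -0.18, -0.39, 0.277, 0, 0, 0.26, -0.18, -0.39, 0.277, 0, 0, 0.26, -0.18, -0.39, 0.277, 0, 0, 0.26, -0.18, -0.39, 0.277, 0, 0, 0.26, -0.18, -0.39, 0.277, 0, 0, 0.26, -0.18, -0.39, 0.277, 0, 0, 0.26, -0.18, -0.39, 0.277, 0, 0, 0.26, -0.18, -0.39, 0.277, 0, 0])

```text
t: 7.25
tool_pos: [0.4419, 0.0517, 0.2972]
tool_rot: [2.716, 1.577, -0.0]
contact_force: [-0.6, -0.4, -2.0]
opening: 0.0447
grip_force: 42.1
```

```bash
python3 -c "
from h import *
o=ctrl.get_obs();print(o['tool_pos'],o['opening'],o['grip_force'],o['contact_force'])
for a in (1.0,1.05,1.1):
  plan([.4388,.0555,.0985],Rt.from_euler('z',a).as_matrix()@np.diag([1,-1,-1.]))
"
```

```text
[0.4418734  0.05165745 0.29721226] 0.04471118574623063 42.09922025213018 [-0.56543009 -0.44969275 -1.9916355 ]
row [0.0032, -0.0077, 0.3312] [0.0002, 0.0003, 0.0333] n>= 4.0 dist 0.1988
row [0.0032, -0.0077, 0.3312] [0.0001, 0.0003, 0.0014] n>= 4.0 dist 0.1988
row [0.0032, -0.0077, 0.3312] [0.0001, 0.0003, -0.0304] n>= 4.0 dist 0.1988
```

Emit:
apply_moves(rows=[0.003, -0.008, 0.08, 0, 0, 0, 0.003, -0.008, 0.16, 0, 0, 0, 0.003, -0.008, 0.24, 0, 0, 0, 0.003, -0.008, 0.3, 0, 0, 0, 0.003, -0.008, 0.318, 0, 0, 0, 0.003, -0.008, 0.331, 0, 0, 0, 0.003, -0.008, 0.331, 0, 0, 0, 0.003, -0.008, 0.331, 0, 0, 0])

```text
t: 8.05
tool_pos: [0.4407, 0.0562, 0.1015]
tool_rot: [2.713, 1.578, 0.007]
contact_force: [-0.1, -0.3, -1.8]
opening: 0.0449
grip_force: 42.1
```

Emit:
apply_moves(rows=[0, 0, 0, 0, 0, 0, 0, 0, 0, 0, 0, 0, 0, 0, 0, 0, 0, 0, 0, 0, 0, 0, 0, 0], grip=0.85)

```text
t: 8.45
tool_pos: [0.4393, 0.0565, 0.1]
tool_rot: [2.714, 1.579, 0.003]
contact_force: [0.8, -0.5, -0.2]
opening: 0.0725
grip_force: 0.0
```

```bash
cat >> h.py <<'E'
B=np.array([.5349,.2572,0]);BY=.4905;RB=Rt.from_euler('z',BY).as_matrix()
def RD(a): return Rt.from_euler('z',a).as_matrix()@np.diag([1,-1,-1.])
E
python3 -c "
from h import *
o=ctrl.get_obs();print(o['tool_pos'],o['opening'],o['grip_force'],o['contact_force'],o['t'])
g=B+RB@[-.103,0,.054];print('handle',g)
for a in (BY,): plan([.40,.12,.32],RD(a))
"
```

```text
[0.43932577 0.0564602  0.10000321] 0.07253596595167523 0.0 [ 0.78841998 -0.47600114 -0.22823077] 8.45
handle [0.44404396 0.2086801  0.054     ]
row [0.06, -0.1084, -0.3669] [0.0013, -0.0009, 0.3588] n>= 4.6 dist 0.2323
```

```bash
python3 -c "
from h import *
plan([.444,.2087,.28],RD(BY))
"
```

```text
row [0.2247, -0.1179, -0.3001] [0.0013, -0.0009, 0.3588] n>= 4.7 dist 0.2358
```

Emit:
apply_moves(rows=[0, 0, -0.08, 0, 0, 0, 0, 0, -0.16, 0, 0, 0, 0, 0, -0.24, 0, 0, 0.08, 0.2247, -0.118, -0.3, 0, 0, 0.359, 0.2247, -0.118, -0.3, 0, 0, 0.359, 0.2247, -0.118, -0.3, 0, 0, 0.359, 0.2247, -0.118, -0.3, 0, 0, 0.359, 0.2247, -0.118, -0.3, 0, 0, 0.359, 0.2247, -0.118, -0.3, 0, 0, 0.359, 0.2247, -0.118, -0.3, 0, 0, 0.359])

```text
t: 9.45
tool_pos: [0.4436, 0.2079, 0.2788]
tool_rot: [3.047, 0.761, 0.0]
contact_force: [-0.4, -0.8, -0.5]
opening: 0.0727
grip_force: 0.0
```

Run:
```python
from h import *
o=ctrl.get_obs();im,d=ctrl.get_image("wrist");cv2.imwrite("pics/w2.png",im)
np.savez("pics/w2.npz",d=d,p=o["tool_pos"],r=o["tool_rot"])
T=np.linalg.inv(wfrom(o));K=ctrl.camera_model("wrist")["mtx"]
for n,x in [("handle",[-.103,0,.054]),("h+",[-.103,.023,.054]),("c1",[-.075,.075,.022]),("padtop",[-.015,0,.080])]:
    c=T[:3,:3]@(B+RB@x)+T[:3,3];p=K@c;print(n,(p[:2]/p[2]).round(1))
P=(wcloud(o,d)-B)@RB
m=(abs(P[...,0]+.103)<.015)&(abs(P[...,1])<.04)&(P[...,2]>.045)&(P[...,2]<.08);q=P[m]
print(m.sum(),np.percentile(q,[2,50,98],axis=0).round(4))
plan(B+RB@[-.103,0,.108],RD(BY));print(o["q"].round(2),o["opening"])
# tray check from top
im,d=ctrl.get_image("top");P=cloud("top",d);m=(abs(P[...,0]-.44)<.06)&(abs(P[...,1]-.055)<.06)&(P[...,2]>.06);print(m.sum(),np.median(P[m],0))
```

```text
handle [281.9 195.7]
h+ [258.7 195.8]
c1 [211.2 162.6]
padtop [281.8 100.1]
720 [[-0.1035 -0.0204  0.0574]
 [-0.0958  0.0009  0.0628]
 [-0.0894  0.023   0.0648]]
row [0.0014, -0.0014, 0.2846] [0.0007, 0.0001, -0.0009] n>= 3.4 dist 0.1708
[ 0.29 -0.26  1.95 -0.    1.46  1.37] 0.07266877114431906
121 [0.43730368 0.05244361 0.080582  ]
```

View pics/w2.png

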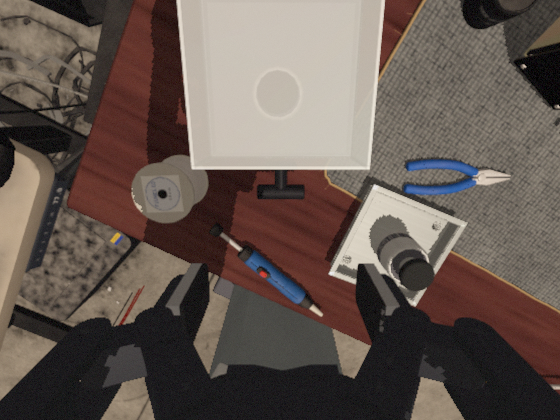

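The tired foot is standing in the tray. The handle is at (281,191), about 5 mm further along box x than the model put it, so I'm correcting the box pose and descending.

```bash
cat >> h.py <<'E'
B=B+RB@[.005,.001,0]
E
python3 -c "
from h import *
plan(B+RB@[-.103,0,.108],RD(BY))"
```

```text
row [0.0096, -0.0032, 0.2847] [0.0006, -0.0, -0.0011] n>= 3.4 dist 0.1709
```

Emit:
apply_moves(rows=[0.0096, -0.003, 0.07, 0, 0, 0, 0.0096, -0.003, 0.14, 0, 0, 0, 0.0096, -0.003, 0.21, 0, 0, 0, 0.0096, -0.003, 0.26, 0, 0, 0, 0.0096, -0.003, 0.2847, 0, 0, 0, 0.0096, -0.003, 0.2847, 0, 0, 0, 0.0096, -0.003, 0.2847, 0, 0, 0])

```text
t: 10.25
tool_pos: [0.4492, 0.2128, 0.1099]
tool_rot: [3.047, 0.761, 0.005]
contact_force: [0.1, 0.7, 0.7]
opening: 0.0727
grip_force: 0.0
```

Emit:
apply_moves(rows=[0, 0, 0, 0, 0, 0, 0, 0, 0, 0, 0, 0, 0, 0, 0, 0, 0, 0, 0, 0, 0, 0, 0, 0, 0, 0, 0, 0, 0, 0, 0, 0, 0, 0, 0, 0], grip=0.3, grip_force=30)

```text
t: 10.85
tool_pos: [0.4498, 0.2131, 0.1109]
tool_rot: [3.046, 0.762, 0.008]
contact_force: [0.0, -2.7, 6.5]
opening: 0.0455
grip_force: 31.6
```

```bash
python3 -c "
from h import *
o=ctrl.get_obs();print(((o['tool_pos']-B)@RB).round(4),o['opening'],o['contact_force'])
a0=np.arctan2(.03,.178);r=np.hypot(.03,.178)
for t in np.arange(.1,1.41,.1):
  print(round(t,1),((-r*np.cos(a0+t)+.178)/.6).round(4),0,((-r*np.sin(a0+t)+.03)/.6).round(4))"
```

```text
[-0.1009  0.0002  0.1109] 0.04553431443067887 [ 1.09423427e-03 -2.70917112e+00  6.52756034e+00]
0.1 0.0065 0 -0.0294
0.2 0.0158 0 -0.0579
0.3 0.028 0 -0.0854
0.4 0.0429 0 -0.1116
0.5 0.0603 0 -0.1361
0.6 0.08 0 -0.1588
0.7 0.102 0 -0.1794
0.8 0.1258 0 -0.1977
0.9 0.1514 0 -0.2135
1.0 0.1785 0 -0.2267
1.1 0.2067 0 -0.2371
1.2 0.2358 0 -0.2446
1.3 0.2655 0 -0.2492
1.4 0.2955 0 -0.2508
```

Emit:
apply_moves(rows=[0.0065, 0, -0.0294, 0, 0, 0, 0.0158, 0, -0.0579, 0, 0, 0, 0.028, 0, -0.0854, 0, 0, 0, 0.0429, 0, -0.1116, 0, 0, 0, 0.0603, 0, -0.1361, 0, 0, 0, 0.08, 0, -0.1588, 0, 0, 0, 0.102, 0, -0.1794, 0, 0, 0, 0.1258, 0, -0.1977, 0, 0, 0, 0.1514, 0, -0.2135, 0, 0, 0, 0.1785, 0, -0.2267, 0, 0, 0, 0.2067, 0, -0.2371, 0, 0, 0, 0.2358, 0, -0.2446, 0, 0, 0, 0.2655, 0, -0.2492, 0, 0, 0, 0.2955, 0, -0.2508, 0, 0, 0, 0.2955, 0, -0.2508, 0, 0, 0, 0.2955, 0, -0.2508, 0, 0, 0])

```text
t: 12.45
tool_pos: [0.6052, 0.2956, 0.2603]
tool_rot: [3.045, 0.761, 0.005]
contact_force: [1.9, -5.6, 3.1]
opening: 0.0459
grip_force: 31.5
```

```bash
python3 -c "
from h import *
o=ctrl.get_obs();print(((o['tool_pos']-B)@RB).round(4),o['opening'],o['contact_force'])"
```

```text
[ 0.0751 -0.0003  0.2603] 0.045906796918293524 [ 1.89873795 -5.57667905  3.10178784]
```

Emit:
apply_moves(rows=[0, 0, 0, 0, 0, 0, 0, 0, 0, 0, 0, 0, 0, 0, 0, 0, 0, 0, 0, 0, 0, 0, 0, 0, 0, 0, -0.06, 0, 0, 0, 0, 0, -0.1, 0, 0, 0, -0.08, 0, -0.1, 0, 0, 0, -0.15, 0, -0.08, 0, 0, 0, -0.15, 0, -0.08, 0, 0, 0, -0.15, 0, -0.08, 0, 0, 0], grip=0.9)

```text
t: 13.45
tool_pos: [0.524, 0.2539, 0.3063]
tool_rot: [3.047, 0.762, 0.001]
contact_force: [0.7, 0.5, 0.0]
opening: 0.077
grip_force: 0.0
```

Run:
```python
from h import *
o=ctrl.get_obs();im,d=ctrl.get_image("wrist");cv2.imwrite("pics/w3.png",im)
np.savez("pics/w3.npz",d=d,p=o["tool_pos"],r=o["tool_rot"])
P=(wcloud(o,d)-B)@RB
m=(abs(P[...,0]+.015)<.04)&(abs(P[...,1])<.04)&(abs(P[...,2]-.080)<.008);q=P[m]
print(m.sum(),np.percentile(q,[1,50,99],axis=0).round(4) if m.sum() else 0)
T=np.linalg.inv(wfrom(o));K=ctrl.camera_model("wrist")["mtx"]
for n,x in [("c+",[-.075,.075,.022]),("c-",[-.075,-.075,.022]),("padtop",[-.015,0,.080])]:
    c=T[:3,:3]@(B+RB@x)+T[:3,3];p=K@c;print(n,(p[:2]/p[2]).round(1))
print(((o['tool_pos']-B)@RB).round(4),o['opening'])
```

```text
880 [[-0.0283 -0.013   0.0773]
 [-0.0123  0.0028  0.0824]
 [ 0.0025  0.0185  0.0841]]
c+ [222.7 230.4]
c- [344.3 230.2]
padtop [283.8 195. ]
[-0.0161  0.0012  0.3063] 0.07695560754195872
```

View pics/w3.png

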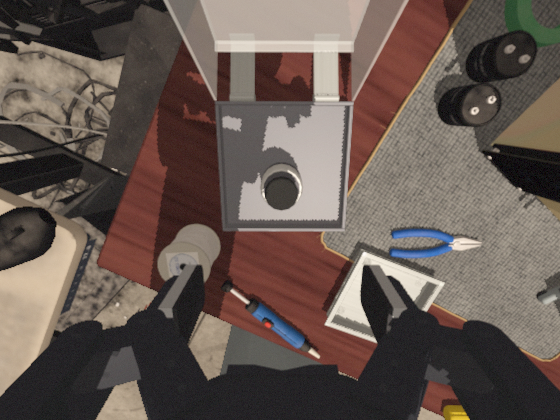

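The hood is open and the spare's pad is at (282,192). I'll grasp it now.

```bash
python3 -c "
from h import *
plan(B+RB@[-.0128,.0022,.097],RD(BY))"
```

```text
row [0.0025, -0.0024, 0.3512] [0.0006, -0.0016, -0.0002] n>= 4.2 dist 0.2107
```

Emit:
apply_moves(rows=[0.0025, -0.0024, 0.08, 0, 0, 0, 0.0025, -0.0024, 0.16, 0, 0, 0, 0.0025, -0.0024, 0.22, 0, 0, 0, 0.0025, -0.0024, 0.28, 0, 0, 0, 0.0025, -0.0024, 0.33, 0, 0, 0, 0.0025, -0.0024, 0.351, 0, 0, 0, 0.0025, -0.0024, 0.351, 0, 0, 0, 0.0025, -0.0024, 0.351, 0, 0, 0])

```text
t: 14.3
tool_pos: [0.5277, 0.2567, 0.0983]
tool_rot: [3.047, 0.762, 0.007]
contact_force: [0.2, 0.2, 0.0]
opening: 0.0766
grip_force: 0.0
```

Emit:
apply_moves(rows=[0, 0, 0, 0, 0, 0, 0, 0, 0, 0, 0, 0, 0, 0, 0, 0, 0, 0, 0, 0, 0, 0, 0, 0, 0, 0, 0, 0, 0, 0, 0, 0, 0, 0, 0, 0], grip=0.3, grip_force=40)

```text
t: 14.9
tool_pos: [0.5273, 0.2565, 0.0989]
tool_rot: [3.048, 0.762, 0.008]
contact_force: [-1.3, -0.1, 5.4]
opening: 0.045
grip_force: 41.4
```

```bash
python3 -c "
from h import *
o=ctrl.get_obs();print(((o['tool_pos']-B)@RB).round(4),o['opening'],o['contact_force'])
plan([.43,-.02,.30],RD(.75))"
```

```text
[-0.012   0.002   0.0989] 0.04498925766341176 [-1.31049153 -0.09659805  5.39193956]
row [-0.3583, 0.3308, -0.3365] [0.0013, -0.003, -0.1655] n>= 7.1 dist 0.3555
```

Emit:
apply_moves(rows=[0, 0, -0.07, 0, 0, 0, 0, 0, -0.14, 0, 0, 0, 0, 0, -0.21, 0, 0, 0, 0, 0, -0.28, 0, 0, 0, -0.09, 0, -0.33, 0, 0, 0, -0.3583, 0.3308, -0.3365, 0, 0, -0.1655, -0.3583, 0.3308, -0.3365, 0, 0, -0.1655, -0.3583, 0.3308, -0.3365, 0, 0, -0.1655, -0.3583, 0.3308, -0.3365, 0, 0, -0.1655, -0.3583, 0.3308, -0.3365, 0, 0, -0.1655, -0.3583, 0.3308, -0.3365, 0, 0, -0.1655, -0.3583, 0.3308, -0.3365, 0, 0, -0.1655, -0.3583, 0.3308, -0.3365, 0, 0, -0.1655, -0.3583, 0.3308, -0.3365, 0, 0, -0.1655])

```text
t: 16.3
tool_pos: [0.4294, -0.0194, 0.2982]
tool_rot: [2.922, 1.153, 0.001]
contact_force: [0.8, 0.3, -1.3]
opening: 0.0449
grip_force: 42.0
```

```bash
python3 -c "
from h import *
o=ctrl.get_obs();print(o['opening'],o['q'].round(2))
plan(O+RR@[0,.095,.18],tR(RR))"
```

```text
0.044936553867281265 [-0.22 -0.44  2.05  0.    1.53  0.6 ]
row [-0.0736, 0.259, 0.1456] [-0.2752, 0.0414, -0.1885] n>= 3.7 dist 0.1837
```

Emit:
apply_moves(rows=[-0.0736, 0.259, 0.1456, -0.275, 0.041, -0.1885, -0.0736, 0.259, 0.1456, -0.275, 0.041, -0.1885, -0.0736, 0.259, 0.1456, -0.275, 0.041, -0.1885, -0.0736, 0.259, 0.1456, -0.275, 0.041, -0.1885, -0.0736, 0.259, 0.1456, -0.275, 0.041, -0.1885, -0.0736, 0.259, 0.1456, -0.275, 0.041, -0.1885, -0.0736, 0.259, 0.1456, -0.275, 0.041, -0.1885])

```text
t: 17.0
tool_pos: [0.5038, -0.163, 0.2121]
tool_rot: [2.376, 1.38, 0.306]
contact_force: [-0.9, -0.6, -1.6]
opening: 0.0452
grip_force: 42.2
```

Run:
```python
from h import *
rel();plan(O+RR@[0,.095,.096],tR(RR))
o=ctrl.get_obs();im,d=ctrl.get_image("wrist")
T=np.linalg.inv(wfrom(o));K=ctrl.camera_model("wrist")["mtx"]
a=np.arange(0,6.29,.1)
def pr(X):
    c=X@T[:3,:3].T+T[:3,3];p=c@K.T;return (p[:,:2]/p[:,2:]).round().astype(int)
t=(o["tool_pos"]-O)@RR
for r,c in((.032,(0,0,255)),(.0255,(0,255,0))):   # cup rim predicted
    cv2.polylines(im,[pr(O+np.c_[r*np.cos(a),.095+r*np.sin(a),.01+0*a]@RR.T)],True,c,1)
Rt0=Rt.from_rotvec(o["tool_rot"]).as_matrix()
cv2.polylines(im,[pr(o["tool_pos"]+np.c_[.0215*np.cos(a),.0215*np.sin(a),.095+0*a]@Rt0.T)],True,(255,0,0),1)
cv2.imwrite("pics/w4.png",cv2.resize(im[60:360,120:440],None,fx=2,fy=2,interpolation=cv2.INTER_CUBIC)[:600])
```

```text
rail-frame TCP [0.0009 0.0953 0.181 ] F along rz [-1.15 -1.   -1.28] t 17.0
row [-0.0005, -0.0015, 0.1416] [0.0004, 0.0001, 0.0001] n>= 1.7 dist 0.085
```

View pics/w4.png

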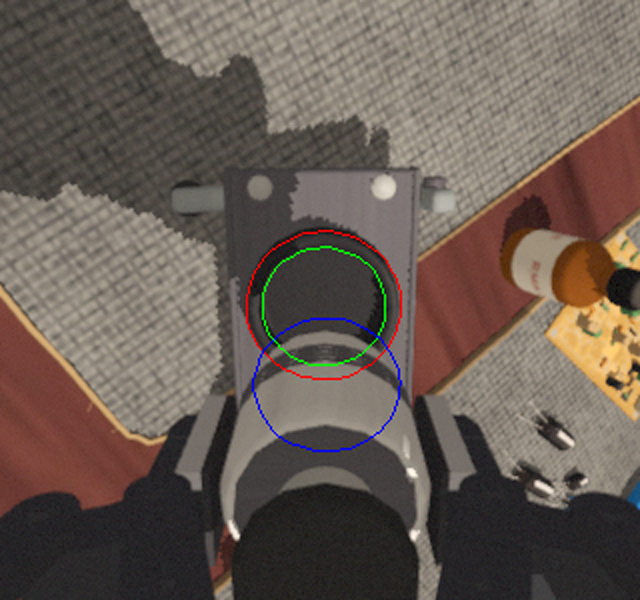

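The predicted cup rims match the picture. The held foot's base edge is at row 332 in the crop against 318 predicted, so the foot may sit off-centre along tool x. I'll check other edges of the foot.

Run:
```python
from h import *
M=ctrl.camera_model("wrist");T=np.linalg.inv(M["tool_from_camera"]);K=M["mtx"]
def row(x,z):
    p=K@(T@[x,0,z,1])[:3];return round(float((p[1]/p[2]-60)*2),1)
for h in(.095,.093,.091):
  for dx in(0,-.002,-.004):
    print(h,dx,"base",row(.0215+dx,h),"can-low(13)",row(.023+dx,h-.013),"cantop",row(.023+dx,h-.052),"pad",row(.017+dx,h-.076))
o=ctrl.get_obs()
im,d=ctrl.get_image("wrist")
c=cv2.cvtColor(im,cv2.COLOR_BGR2GRAY)[60:360,280:286].mean(1)
g=np.diff(c);print([(2*i,round(float(v))) for i,v in enumerate(g) if abs(v)>12 and i>110])
v,u=np.mgrid[:420,:560];P=np.stack([(u-K[0,2])/K[0,0]*d,(v-K[1,2])/K[1,1]*d,d,0*d+1],-1)@M["tool_from_camera"].T
for r in range(225,345,8):print(r,(r-60)*2,P[r,281:285,:3].mean(0).round(4))
```

```text
0.095 0 base 317.5 can-low(13) 328.2 cantop 394.3 pad 490.3
0.095 -0.002 base 324.1 can-low(13) 335.4 cantop 403.2 pad 500.5
0.095 -0.004 base 330.7 can-low(13) 342.4 cantop 412.1 pad 510.5
0.093 0 base 319.8 can-low(13) 330.9 cantop 398.8 pad 497.5
0.093 -0.002 base 326.5 can-low(13) 338.1 cantop 407.8 pad 507.8
0.093 -0.004 base 333.2 can-low(13) 345.2 cantop 416.8 pad 518.0
0.091 0 base 322.2 can-low(13) 333.6 cantop 403.4 pad 505.0
0.091 -0.002 base 329.0 can-low(13) 340.9 cantop 412.6 pad 515.5
0.091 -0.004 base 335.7 can-low(13) 348.1 cantop 421.6 pad 525.8
[(224, -15), (226, -18), (232, 19), (328, 26), (330, 37), (340, -15), (342, -36), (354, 14), (356, -13), (358, 31), (360, 26), (422, -34), (424, -45), (464, 28), (466, 14), (480, -30), (482, -41)]
225 330 [ 0.0031 -0.0002  0.1347]
233 346 [ 0.0212 -0.0003  0.074 ]
241 362 [ 0.0214 -0.0003  0.0633]
249 378 [ 0.0216 -0.0003  0.054 ]
257 394 [ 0.0214 -0.0003  0.0465]
265 410 [ 0.02   -0.0003  0.042 ]
273 426 [ 0.0178 -0.0003  0.0393]
281 442 [ 0.0141 -0.0003  0.0396]
289 458 [ 0.0106 -0.0003  0.0393]
297 474 [ 0.0088 -0.0003  0.0364]
305 490 [ 0.0154 -0.0003  0.0214]
313 506 [ 0.015  -0.0004  0.0175]
321 522 [ 0.0127 -0.0004  0.0163]
329 538 [ 0.0095 -0.0004  0.0164]
337 554 [ 0.0064 -0.0004  0.0162]
```

The depth puts the foot 1.6 mm towards -x of the tool, with its base 92 mm ahead of the TCP. I'm correcting for that and inserting slowly.

Emit:
apply_moves(rows=[0.0023, -0.0015, 0.04, 0, 0, 0, 0.0023, -0.0015, 0.08, 0, 0, 0, 0.0023, -0.0015, 0.11, 0, 0, 0, 0.0023, -0.0015, 0.12, 0, 0, 0, 0.0023, -0.0015, 0.126, 0, 0, 0, 0.0023, -0.0015, 0.132, 0, 0, 0, 0.0023, -0.0015, 0.138, 0, 0, 0, 0.0023, -0.0015, 0.143, 0, 0, 0, 0.0023, -0.0015, 0.147, 0, 0, 0, 0.0023, -0.0015, 0.147, 0, 0, 0, 0.0023, -0.0015, 0.147, 0, 0, 0])

```text
t: 18.2
tool_pos: [0.5355, -0.1812, 0.1324]
tool_rot: [2.377, 1.378, 0.304]
contact_force: [-9.7, 3.1, 9.5]
opening: 0.0452
grip_force: 43.6
```

```bash
python3 -c "
from h import *
rel()"
```

```text
rail-frame TCP [0.0002 0.0952 0.0933] F along rz [-5.05 -2.12 12.87] t 18.2
```

Emit:
apply_moves(rows=[0, 0, 0, 0, 0, 0, 0, 0, 0, 0, 0, 0, 0, 0, 0, 0, 0, 0, 0, 0, 0, 0, 0, 0, 0, 0, 0, 0, 0, 0, 0, 0, -0.04, 0, 0, 0, 0, 0, -0.1, 0, 0, 0, 0, 0, -0.18, 0, 0, 0, -0.08, 0, -0.28, 0, 0, 0, -0.16, 0, -0.3, 0, 0, 0, -0.16, 0, -0.3, 0, 0, 0, -0.16, 0, -0.3, 0, 0, 0, -0.16, 0, -0.3, 0, 0, 0], grip=1)

```text
t: 19.5
tool_pos: [0.4217, -0.2265, 0.2939]
tool_rot: [2.378, 1.377, 0.305]
contact_force: [0.1, -0.2, -0.5]
opening: 0.0855
grip_force: 0.0
```

Run:
```python
from h import *
rel();o=ctrl.get_obs();im,d=ctrl.get_image("wrist");cv2.imwrite("pics/w5.png",im)
P=wcloud(o,d);Q=(P-O)@RR;v,u=np.mgrid[:420,:560]
for n,y in(("left",.095),("mid",0)):
    m=(abs(Q[...,1]-y)<.035)&(abs(Q[...,0])<.035)&(abs(Q[...,2]-.076)<.006);q=Q[m]
    print(n,m.sum(),((np.percentile(q,1,axis=0)+np.percentile(q,99,axis=0))/2).round(4),np.median(q,0).round(4),np.linalg.lstsq(np.c_[q[:,:2],np.ones(len(q))],q[:,2],rcond=None)[0].round(3))
    m=(abs(Q[...,1]-y)<.035)&(abs(Q[...,0])<.035)&(abs(Q[...,2]-.04)<.022);q=Q[m];print(' can',((np.percentile(q,1,axis=0)+np.percentile(q,99,axis=0))/2).round(4))
im,d=ctrl.get_image("top");P=cloud("top",d);m=(abs(P[...,0]-.44)<.06)&(abs(P[...,1]-.055)<.06)&(P[...,2]>.06);print(m.sum(),np.median(P[m],0))
```

```text
rail-frame TCP [-0.0007 -0.0006  0.2719] F along rz [-0.1  -0.1  -0.54] t 19.5
left 1414 [-0.001   0.0934  0.0766] [-0.001   0.0934  0.077 ] [0.001 0.008 0.076]
 can [-0.0007  0.0931  0.0519]
mid 1061 [-0.0005  0.0012  0.0749] [-0.0004  0.0019  0.0768] [-0.    -0.032  0.077]
 can [-0.0009  0.0067  0.0374]
126 [0.43679325 0.05264737 0.08014388]
```

View pics/w5.png

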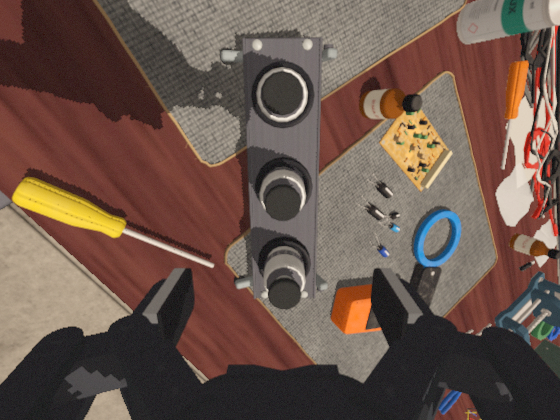

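The spare stands in the left cup at (282,93). Its pad height (76.6 mm) and tilt match the readings for the original foot, and its position is within the cup's play. The other two feet are in place, and the tired foot is in the tray.

```bash
python3 -c "
from station import ctrl
print(ctrl.finish_job())"
```

```text
the job is handed in; nothing more can be done
None
```

I handed the job in at about 19.6 s: the tired foot (left cup) stands in the reject tray, the spare stands fully home in the left cup, and the other two feet stayed in their cups; the hand-in returned no verdict.

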